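# Latch, tug-test and turn over a boot-heel carrier

### The arm

A 6-joint arm with a two-finger parallel gripper is mounted at the origin on the work surface. World frame = base frame: x ahead of the robot, y to its left, z up, the work surface at z = 0. Lengths are in m, angles in degrees, forces in N, time in s.
With the tool pointing down it reaches from about 0.375 to 0.9 m from the base axis. Payload 3.1 kg.
Tool frame: the origin (TCP) lies midway between the tips of the shut fingers; the grasp point (between the pads) lies 19 mm behind it (tcp_to_grasp is the distance from the TCP to the grasp point, in m); z points along the fingers, x is the direction in which the jaws open and shut, and the axes are right-handed (so a half turn about z gives the same grasp; the last joint's range is limited). The gripper opens to 85 mm and grips with 20 to 120 N. Pads are 22 mm wide; open, the fingers measure 114 mm over their backs; the gripper's body (76 mm by 85 mm) begins 54 mm behind the grasp point. The pads swing forward as they close: fully open they stand 13 mm farther back than shut.
Start: joints at [62.538, 30.224, 82.088, -0, 67.689, -10.227], TCP at [0.185, 0.597, 0.231] pointing down, gripper open.
Joint ranges: [-176.69, 176.69], [-43.24, 126.21], [12.49, 139.97], [-82, 262], [0, 151.66], [-163.58, 163.58]. Speed limits (degrees/s): [159.86, 159.86, 180, 180, 180, 180].

### API

Orientations are given as [roll, pitch, yaw] about the fixed x, y, z axes, in that order (R = Rz(yaw) Ry(pitch) Rx(roll)).
In Python, from station import move_to, move_straight, goto_joints, gripper_to, dwell, ik, get_image, IKError, finish_job, get_time_s, get_q, get_qd, get_joint_torque, get_ee_pos, get_ee_rot, get_contact_force, get_ft_torque, get_grip_width, tcp_to_grasp gives the robot as it stands. Calls block until the motion is done:
- move_to(position, orientation): joint-space move of the TCP to a pose.
- move_straight(position, v=0.15, rotation=None): straight line of the TCP; rotation=None keeps the orientation; v is the mean speed in m/s.
- goto_joints(angles): joint-space move.
- gripper_to(opening, f_grip=None): finger opening in m; f_grip is the grip in N (None keeps the last); returns when the fingers have stopped.
- dwell(seconds).
- ik(position, orientation): joint angles nearest the present ones, or None.
- get_image(name): name is "side" or "top" or "wrist"; returns a dict with "frame" (384x512x3 uint8, blue, green, red), "vfov" (degrees; the focal length in pixels is half the picture's height over the tangent of half this angle, whatever the lens; pixels are square), "cx", "cy" (the principal point, pixels), "k1" (the pictures are not rectified: a ray, as slopes to the right and down, at radius r is drawn at 1 + k1 r^2 times it, then the intrinsics apply), "rvec" (rotation vector, rad) and "tvec" (3), from world to camera coordinates, as OpenCV has them; the wrist camera has in their place "hand_eye" (4x4, takes a point from camera to tool coordinates, whose origin is the TCP and whose axes are the tool frame's). Camera axes: x right, y down, z forward; pixel columns grow to the right and rows downward; lengths in m; the calibration is good to about 2 mm. A picture is of the moment at which its call begins: read the wrist's pose just before it. There is no depth.
A pose or a line that the arm cannot do raises IKError and nothing moves.
- finish_job(): hands the job in, once; it reports no verdict.
Readings, each from a call of its own:
- get_time_s(): time.
- get_q(): joint angles.
- get_qd(): joint speeds.
- get_joint_torque(): joint torques, N m.
- get_ee_pos(): TCP position.
- get_ee_rot(): TCP orientation.
- get_contact_force(): force on the tool from outside, world axes, zero at the start.
- get_ft_torque(): the same for the moment, N m.
- get_grip_width(): finger opening in m.
Only numpy, scipy, OpenCV 4.12 (cv2) and the standard library are available. Lean on these libraries where they do the work, as an engineer would, in place of code of your own. Each camera call takes 0.05 s, during which the arm holds its last target.

### The job

Swing the turn latch fully home over the plywood heel carrier, then tug the carrier firmly upward by its handle to be sure that the latch holds it. Only after that take the cradle by its end bar and turn it all the way over, lowering it gently, so that it rests upside down on the other side of the stand with the carrier still latched in place; then let go. Do not let the carrier come out and leave the other things on the bench where they are.

Things in the scene. Friction and masses are not known exactly. Their poses are not given: they have to be found in the camera images.
- stand: Fixed green steel turnover stand, base plate 270 (x) x 340 (y) x 10 mm, origin at the centre of its underside. The cradle's turning axis runs along stand x, 90 mm above the origin, between two posts (x = +-118 mm, 106 mm high). The cradle lies on the +y side at first, on the -y side when turned; it sweeps 218 mm to either side. Four rests at x = +-90, y = +-120 mm.
- cradle (a joint): Angle of the cradle about stand +x, rad: 0 = level on the +y side, pi/2 = upright, pi = upside down on the -y side (hard stops at 0 and pi). Friction 0.35 N m; the loaded cradle (about 1.3 kg, centre of mass about 85 mm from the axis) falls if let go anywhere but near upright.
- cradle_hinge (a point): Point on the turning axis midway between the posts, 90 mm above the stand's origin. Turns with the cradle: its x axis is the turning axis, its y axis points from the turning axis to the cradle's end bar.
- cradle_bar (a point): Middle of the cradle's round steel end bar (diameter 12 mm, 110 mm long, parallel to stand x), 212 mm from the turning axis, with a 39 mm gap to the cradle's end wall. The bar can turn between the fingers while the cradle swings. Axes as cradle_hinge.
- cradle_seat (a point): Point on the cradle where the centre of the underside of the carrier sits: 92 mm from the turning axis, 8 mm below it while the cradle lies at 0. Axes as cradle_hinge.
- carrier: Loose heel carrier, 0.3 to 0.6 kg: plywood plate 160 (x) x 110 (y) x 12 mm with two leather heels 28 mm tall and a steel handle between them. In the cradle with 2 mm play; hinge-side edge under a fixed lip, only the latch holds the other side. Latched, it rises 2-4 mm, then stops: a firm tug is 10-15 N; above 15-20 N the whole cradle lifts. Origin under its centre, z up; axes start as the stand's.
- carrier_handle (a point): Centre of the handle's grip bar: square bar 10 x 10 mm, 54 mm long along the carrier's x, so pinched along its y. It is 75 mm above the carrier's underside, right above the carrier's middle (90 mm from the turning axis); 58 mm free below it down to the plate; the heel tops are 35 mm below its centre.
- latch (a joint): Angle of the turn latch on the cradle's end wall, rad: 0 = fully home, pointing from its pivot towards the turning axis, over the carrier (hard stop); it grows as the latch swings away towards the cradle's -x; 1.6 = fully open along the end wall (hard stop). Stays where it is left (friction 0.06 N m).
- latch_bar: The steel latch: flat bar 16 mm wide, 7 mm thick, reaching 50 mm from its pivot, with the upright pin on it. Origin on the pivot axis at the height of the turning axis; its -y axis points along the bar from the pivot to the pin; z is the pivot axis.
- latch_pivot (a point): On the pivot axis of the latch, at the top of the bar, in the middle of the cradle's end wall, 158 mm from the turning axis.
- latch_pin (a point): Top of the latch's upright round steel pin (diameter 10 mm, 26 mm tall above the bar), 42 mm from the pivot axis. When home it stands on the cradle's middle line, 116 mm from the turning axis, between end wall and handle; the heels end 17 mm short of it.
- last_a: Bystander: wooden shoe last, about 215 mm long, left of the stand; must not be disturbed. Origin under its ankle part.
- last_b: Bystander: wooden shoe last, about 215 mm long, right of the stand; must not be disturbed. Origin under its ankle part.
- hammer: Bystander: hammer lying left of the stand.
- brush: Bystander: brush lying just on the robot's side of the stand.
- spare_heel: Bystander: single leather heel, 53 x 52 x 28 mm, just beyond the stand.
- cement_can: Bystander: closed round can, diameter 84 mm, 120 mm high, right of the stand. Origin under its centre.
- nail_tray: Bystander: cardboard tray 130 x 180 x 40 mm, left of the stand. Origin under its centre.
There are look-alikes about, which are no part of the job. Leave any pink or turquoise look-alike of the carrier alone.

How it is judged (in metres and radians):
On the way, in this order (a step that is already met when the one before it is completed fails the run):
1. the latch is swung home over the carrier (within 0.2 rad) with the carrier seated (value of joint latch below 0.2 rad and distance between carrier and cradle_seat below 0.012 m), for 0.2 s.
2. the carrier is tugged up against the closed latch (more than 2 N on the latch) while the cradle still lies on its first side (contact force between carrier and latch_bar above 2 N and value of joint latch below 0.25 rad and value of joint cradle below 0.2 rad), for 0.15 s.
At the end, for the whole second after the job is handed in: The cradle lies fully turned over (over 3.0 rad) and at rest on the far side of the stand, the latch is still home (within 0.25 rad), and the carrier is upside down, at rest and within 12 mm of its seat in the cradle (value of joint cradle above 3 rad and velocity of joint cradle between -0.05 and 0.05 rad/s and value of joint latch below 0.25 rad and distance between carrier and cradle_seat below 0.012 m and angle between carrier's own z axis and vertical above 2.95 rad and linear speed of carrier below 0.03 m/s); the robot touches nothing.
It fails at once if the carrier came out of its seat in the cradle (by more than 20 mm) (distance between carrier and cradle_seat above 0.02 m).
It fails at once if the cradle was dropped or flung (faster than 3 rad/s) (velocity of joint cradle above 3 rad/s or velocity of joint cradle below -3 rad/s).
It fails at once if a bystander was moved by more than 30 mm (distance of any of last_a, last_b, hammer, brush, spare_heel, cement_can, nail_tray from where it was at the start of the episode above 0.03 m).
It also fails if it takes over 70 s, if anything falls off the work surface, if the arm or the gripper's body presses on something with over 40 N, if the wrist force passes 120 N, or if a joint passes its speed limit or range.

## Working session

There is one attempt and no reset: what is moved stays moved. The work goes in short steps, each a Python script; the robot and the scene stay as the last script left them, time stands still between calls to the robot, and variables do not carry over. Pictures are saved under pics/ and viewed, and the job is handed in when it is done.

```bash
ls; mkdir -p pics
cat > a.py <<'E'
from station import *
import cv2
for n in("top","side","wrist"):
    d=get_image(n);cv2.imwrite(f"pics/{n}0.png",d["frame"]);print(n,{k:v for k,v in d.items() if k!="frame"})
print(get_time_s(),get_ee_pos(),get_ee_rot(),tcp_to_grasp if not callable(tcp_to_grasp) else tcp_to_grasp())
E
python3 a.py
```

```text
pics
top {'vfov': 56.942360638325844, 'cx': 252.96177297865611, 'cy': 189.40757352354234, 'k1': -0.01064549513369362, 'rvec': array([ 2.21654268, -2.15709105,  0.07717173]), 'tvec': array([-0.02647384,  0.53515846,  1.16758336])}
side {'vfov': 50.784048714009735, 'cx': 250.5198084362942, 'cy': 177.27582659244288, 'k1': -0.13297199099322687, 'rvec': array([ 2.18902166, -0.09683567,  0.0789659 ]), 'tvec': array([-0.52987607,  0.12667383,  1.37565794])}
wrist {'vfov': 65.90948300483848, 'cx': 254.85686430347428, 'cy': 192.62195475675628, 'k1': -0.0636501364652387, 'hand_eye': array([[ 9.99999907e-01, -4.07970380e-04,  1.36610853e-04,
        -1.08227697e-03],
       [ 3.45756415e-04,  9.51018540e-01,  3.09133654e-01,
        -7.90425974e-02],
       [-2.56036828e-04, -3.09133579e-01,  9.51018593e-01,
        -1.43364719e-01],
       [ 0.00000000e+00,  0.00000000e+00,  0.00000000e+00,
         1.00000000e+00]])}
0.15 [0.18487849 0.59643873 0.23053805] [-1.79981236e+02  9.64881923e-02  7.27650061e+01] 0.0187
```

View pics/top0.png

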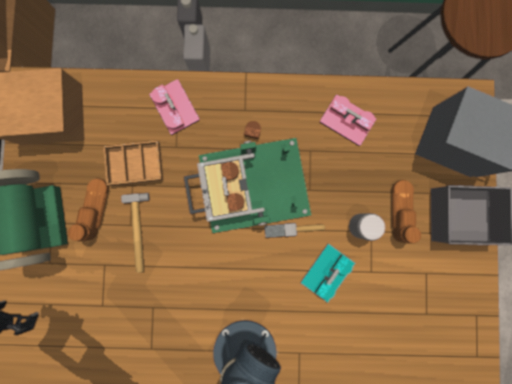

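View pics/side0.png

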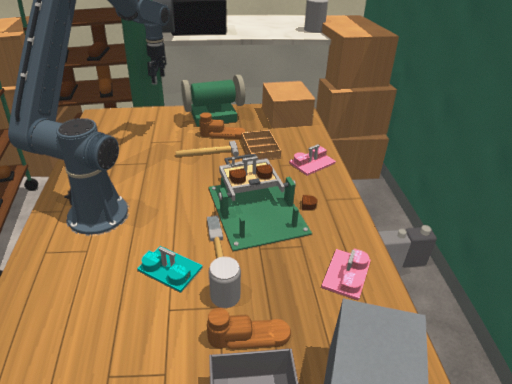

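View pics/wrist0.png

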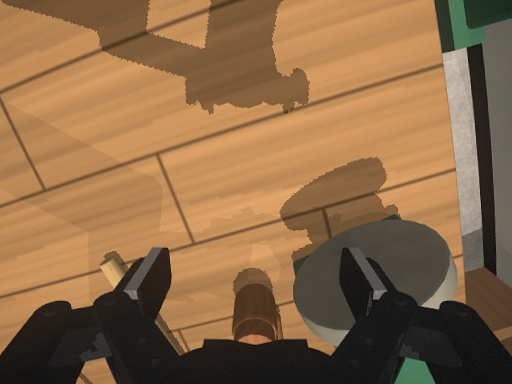

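```bash
cat > h.py <<'E'
from station import *
import cv2, numpy as np
from scipy.spatial.transform import Rotation as Ro
def cam(d,pose=None):
    h=d["frame"].shape[0];f=h/2/np.tan(np.radians(d["vfov"]/2))
    K=np.array([[f,0,d["cx"]],[0,f,d["cy"]],[0,0,1]]);D=np.array([d["k1"],0,0,0,0.])
    if "rvec" in d: R=cv2.Rodrigues(d["rvec"])[0];t=np.array(d["tvec"])
    else:
        p,r=pose;T=np.eye(4);T[:3,:3]=Ro.from_euler('xyz',r,degrees=True).as_matrix();T[:3,3]=p
        W=np.linalg.inv(T@d["hand_eye"]);R=W[:3,:3];t=W[:3,3]
    return K,D,R,t
def ray(c,uv):
    K,D,R,t=c;n=cv2.undistortPoints(np.array([[uv]],float),K,D)[0,0]
    v=R.T@np.array([n[0],n[1],1]);return -R.T@t,v/np.linalg.norm(v)
def onz(c,uv,z):
    o,v=ray(c,uv);return o+v*(z-o[2])/v[2]
def tri(c1,u1,c2,u2):
    o1,a=ray(c1,u1);o2,b=ray(c2,u2)
    s=np.linalg.lstsq(np.stack([a,-b],1),o2-o1,rcond=None)[0]
    p,q=o1+s[0]*a,o2+s[1]*b;return (p+q)/2,np.linalg.norm(p-q)
def proj(c,P):
    K,D,R,t=c;return cv2.projectPoints(np.atleast_2d(np.array(P,float)),cv2.Rodrigues(R)[0],t,K,D)[0][:,0]
def snap(n,tag,crop=None,s=1):
    pose=(get_ee_pos(),get_ee_rot());d=get_image(n);c=cam(d,pose);f=d["frame"]
    if crop:
        x0,y0,x1,y1=crop;g=cv2.resize(f[y0:y1,x0:x1],None,fx=s,fy=s,interpolation=cv2.INTER_CUBIC)
    else: g=f
    cv2.imwrite(f"pics/{tag}.png",g);return f,c
E
python3 - <<'E'
from h import *
f,c=snap("top","top1",(175,115,325,250),5)
hsv=cv2.cvtColor(f,cv2.COLOR_BGR2HSV)
m=cv2.inRange(hsv,(60,80,30),(90,255,200));m[:, :190]=0;m[:100]=0;m[245:]=0;m[:,320:]=0
cv2.imwrite("pics/m.png",m)
cn=max(cv2.findContours(m,0,2)[0],key=cv2.contourArea)
print(cv2.approxPolyDP(cn,4,True)[:,0].tolist())
f,c=snap("side","side1",(190,130,330,250),5)
E
```

```text
[[295, 139], [293, 146], [289, 140], [250, 143], [204, 155], [213, 159], [252, 148], [255, 157], [244, 162], [252, 206], [265, 207], [262, 217], [212, 222], [213, 231], [216, 223], [222, 230], [309, 214]]
```

View pics/top1.png

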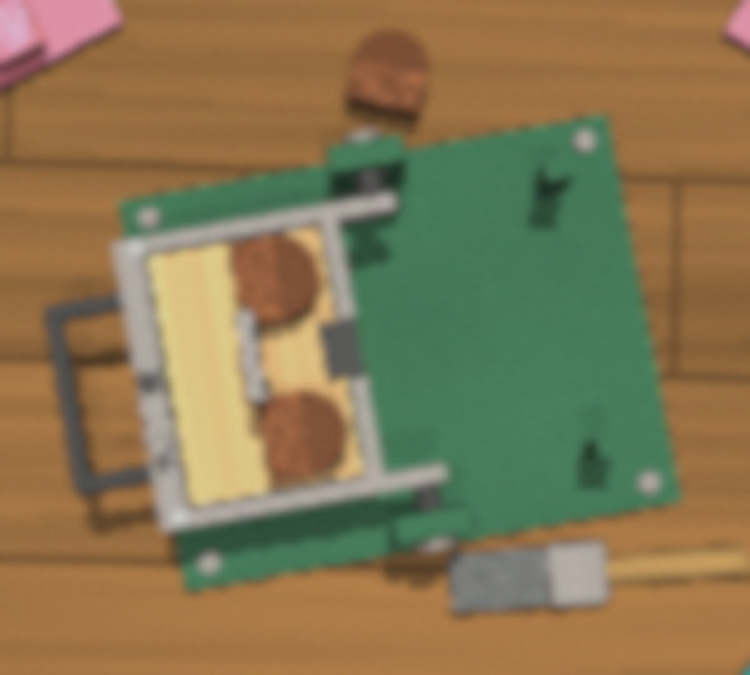

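View pics/side1.png

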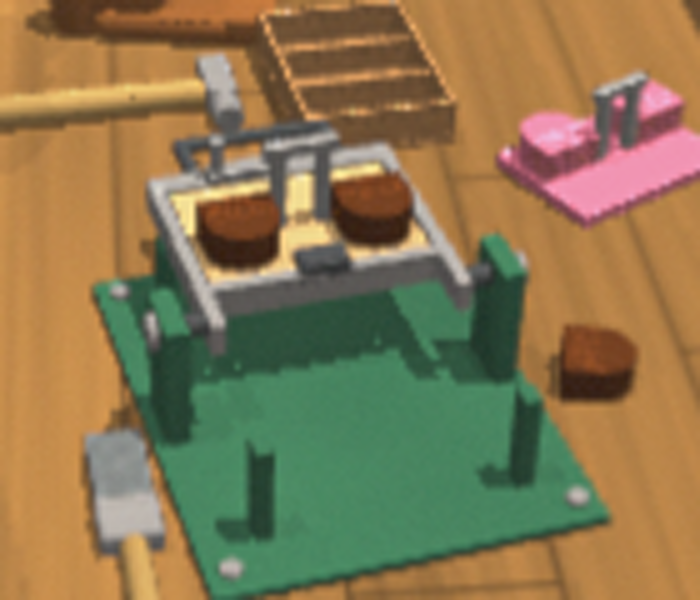

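Run:
```python
from h import *
f,c=snap("top","t"); fs,cs=snap("side","s")
P=[(121,202),(607,117),(680,502),(187,590)]
W=[]
for p in P:
    uv=[175+(p[0]+.5)/5-.5,115+(p[1]+.5)/5-.5]; W.append(onz(c,uv,.010)[:2])
W=np.array(W);print(W)
for i in range(4): print(np.linalg.norm(W[i]-W[(i+1)%4]),np.degrees(np.arctan2(*(W[(i+1)%4]-W[i])[::-1])))
print(W.mean(0))
us=lambda p:[190+(p[0]+.5)/5-.5,130+(p[1]+.5)/5-.5]
for p in [(93,285),(610,520),(215,598)]: print(onz(cs,us(p),.010))
ut=lambda p:[175+(p[0]+.5)/5-.5,115+(p[1]+.5)/5-.5]
for a,b in [((240,315),(268,143)),((262,400),(337,133)),((50,312),(178,148)),((135,245),(388,148)),((180,522),(152,186)),((165,460),(216,138))]:
    print(tri(c,ut(a),cs,us(b)))
```

```text
[[ 0.64836566  0.17516508]
 [ 0.71596054 -0.15389728]
 [ 0.45538787 -0.20784363]
 [ 0.38771727  0.12115981]]
0.3359331808623383 -78.39196729289317
0.2660983406268912 -168.30330085419197
0.33589071405002013 101.62270675226515
0.2661844347323616 11.705813765320272
[ 0.55185783 -0.01635401]
[0.38603982 0.1177858  0.01      ]
[ 0.71571473 -0.16109572  0.01      ]
[ 0.4559118  -0.21020418  0.01      ]
(array([0.53523025, 0.07960154, 0.15635816]), np.float64(0.04689833674395486))
(array([0.53234969, 0.06079113, 0.17327312]), np.float64(0.04932103877237453))
(array([0.50944642, 0.20413638, 0.07920804]), np.float64(0.11091662161883108))
(array([0.60718366, 0.15127575, 0.09986342]), np.float64(0.0008793014321304951))
(array([0.43315187, 0.11738357, 0.09682715]), np.float64(0.002596698932367048))
(array([0.47530849, 0.12342332, 0.13208238]), np.float64(0.006421449497276272))
```

```bash
cat >> h.py <<'E'
C=np.array([0.5515,-0.0175]);YAW=11.7
def S(x,y,z):  # stand -> world
    a=np.radians(YAW);return np.array([C[0]+np.cos(a)*x-np.sin(a)*y,C[1]+np.sin(a)*x+np.cos(a)*y,z])
def inv(p):
    a=np.radians(YAW);d=np.array(p)[:2]-C;return np.array([np.cos(a)*d[0]+np.sin(a)*d[1],-np.sin(a)*d[0]+np.cos(a)*d[1],p[2]])
E
python3 - <<'E'
from h import *
for yaw in (11.7,-168.3,101.7,-78.3):
  for p in (S(0,.15,.32),S(0,.212,.07),S(0,0,.285),S(0,-.212,.07),S(-.042,.158,.1)):
    q=ik(p,[180,0,yaw]);print(yaw,p.round(3),None if q is None else np.round(q,0))
E
```

```text
11.7 [0.521 0.129 0.32 ] [  2.  18.  88.  -0.  74. -10.]
11.7 [0.509 0.19  0.07 ] [  9.  38. 101.  -0.  41.  -3.]
11.7 [ 0.552 -0.018  0.285] [-13.  21.  89.  -0.  70. -25.]
11.7 [ 0.594 -0.225  0.07 ] [-31.  43.  87.  -0.  50. -42.]
11.7 [0.478 0.129 0.1  ] [  2.  33. 107.  -0.  40. -10.]
-168.3 [0.521 0.129 0.32 ] None
-168.3 [0.509 0.19  0.07 ] None
-168.3 [ 0.552 -0.018  0.285] [-13.  21.  89.   0.  70. 155.]
-168.3 [ 0.594 -0.225  0.07 ] [-31.  43.  87.   0.  50. 138.]
-168.3 [0.478 0.129 0.1  ] None
101.7 [0.521 0.129 0.32 ] [   2.   18.   88.    0.   74. -100.]
101.7 [0.509 0.19  0.07 ] [  9.  38. 101.  -0.  41. -93.]
101.7 [ 0.552 -0.018  0.285] [ -13.   21.   89.    0.   70. -115.]
101.7 [ 0.594 -0.225  0.07 ] [ -31.   43.   87.    0.   50. -132.]
101.7 [0.478 0.129 0.1  ] [   2.   33.  107.   -0.   40. -100.]
-78.3 [0.521 0.129 0.32 ] [ 2. 18. 88. -0. 74. 80.]
-78.3 [0.509 0.19  0.07 ] [  9.  38. 101.  -0.  41.  87.]
-78.3 [ 0.552 -0.018  0.285] [-13.  21.  89.  -0.  70.  65.]
-78.3 [ 0.594 -0.225  0.07 ] [-31.  43.  87.  -0.  50.  48.]
-78.3 [0.478 0.129 0.1  ] [  2.  33. 107.  -0.  40.  80.]
```

Run:
```python
from h import *
move_to(S(-.01,.13,.33),[180,0,11.7])
f,c=snap("wrist","w1",(0,0,512,384),1.5)
np.save("w1c.npy",np.array([0]))
# overlay predicted points
pts=dict(hL=(-.027,.090,.157),hR=(.027,.090,.157),pivot=(0,.158,.105),pin=(-.042,.158,.131),bar0=(-.055,.212,.096),bar1=(.055,.212,.096))
g=f.copy()
for k,p in pts.items():
    u=proj(c,S(*p))[0];cv2.circle(g,tuple(int(round(x)) for x in u),3,(255,0,255),1);print(k,u)
cv2.imwrite("pics/w1o.png",cv2.resize(g,None,fx=1.5,fy=1.5));print(get_time_s(),get_contact_force())
```

```text
hL [240.24760858 206.35932369]
hR [287.60030216 206.38097562]
pivot [263.23508403 140.10551817]
pin [227.48978776 143.21706872]
bar0 [218.26248588  94.75629464]
bar1 [308.48213755  94.95949392]
2.5417 [ 0.11310964  0.09808979 -0.52942565]
```

View pics/w1o.png

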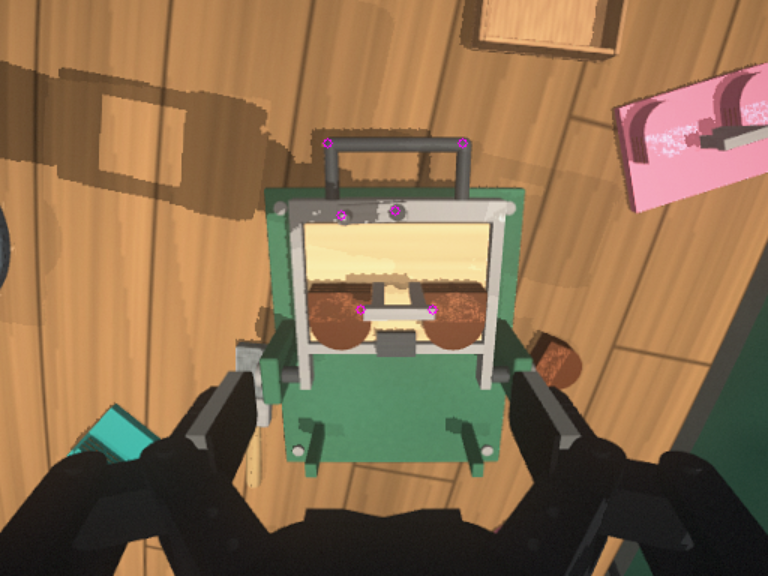

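Run:
```python
from h import *
f,c=snap("wrist","w2",(200,80,330,220),5)
for z in[.131]:
  pass
```

```text
(no output)
```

View pics/w2.png

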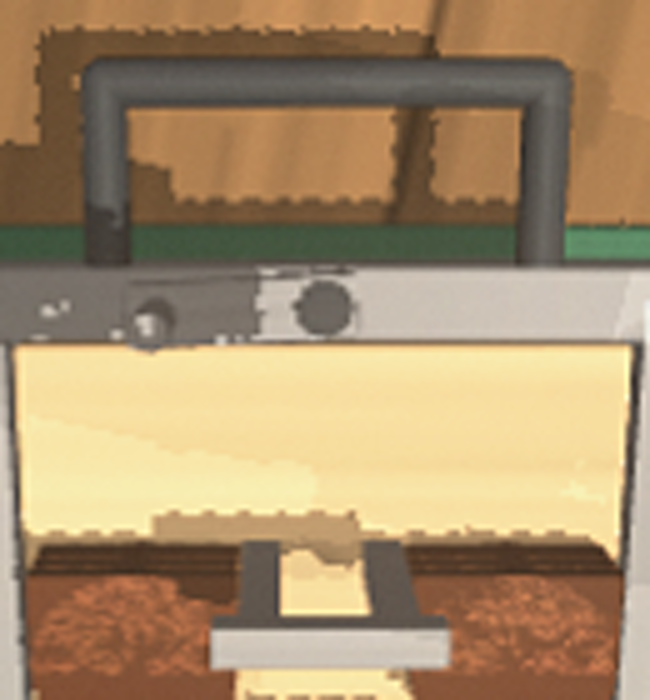

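Run:
```python
from h import *
f,c=snap("wrist","w3")
for n,p,z in [("pin",(150,325),.131),("pivot",(325,307),.106),("bar",(328,82),.092),("handle",(330,648),.162),("hl",(212,632),.162),("hr",(448,632),.162)]:
    uv=[200+(p[0]+.5)/5-.5,80+(p[1]+.5)/5-.5];print(n,inv(onz(c,uv,z)).round(4))
```

```text
pin [-0.0395  0.1564  0.131 ]
pivot [0.0017 0.157  0.106 ]
bar [0.0024 0.2105 0.092 ]
handle [0.0018 0.0885 0.162 ]
hl [-0.0247  0.0923  0.162 ]
hr [0.0283 0.0923 0.162 ]
```

```bash
sed -i 's/^C=.*/C=np.array([0.5515,-0.0175])+np.array([.0022,-.0008]);YAW=11.7/' h.py
python3 - <<'E'
from h import *
dy=.004
gripper_to(.036,20)
move_to(S(-.042,.158+dy,.20),[180,0,11.7])
F0=np.array(get_contact_force());print(F0,get_grip_width())
move_straight(S(-.042,.158+dy,.109),v=.06)
print(np.array(get_contact_force())-F0)
f,c=snap("wrist","w4")
gripper_to(.0,20)
print(get_grip_width(),np.array(get_contact_force())-F0)
f,c=snap("wrist","w5");print(get_time_s())
E
```

```text
[-0.41199891  0.45775614  0.99145629] 0.03578901073400171
[ 0.71303301  0.78832429 -0.9752062 ]
0.008694624662529536 [0.1475051  0.68673169 0.35694974]
5.9
```

View pics/w5.png

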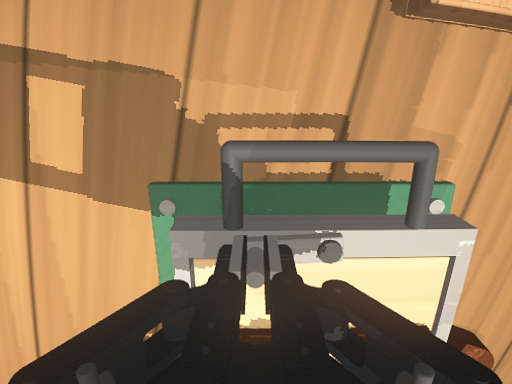

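Run:
```python
from h import *
dy=.004
for a in list(np.arange(1.4,-0.01,-.2))+[-.05]:
    move_straight(S(-.042*np.sin(a),.158-.042*np.cos(a)+dy,.109),v=.04)
    F=np.array(get_contact_force());print(round(a,2),F.round(1),round(get_grip_width(),4))
    if np.linalg.norm(F)>15: break
f,c=snap("wrist","w6");print(get_time_s())
```

```text
1.4 [0.  2.3 3. ] 0.0085
1.2 [-0.3  0.3  3.8] 0.0088
1.0 [-0.7  0.2  4.4] 0.009
0.8 [-1.6  0.2  6.4] 0.0091
0.6 [-3.2 -1.8  6.6] 0.0091
0.4 [-4.5 -7.4  8.1] 0.009
0.2 [-3.5 -8.6  6.7] 0.0091
0.0 [-1.4 -8.   4.2] 0.0093
-0.05 [-3.3 -9.2  5.5] 0.0089
9.0333
```

View pics/w6.png

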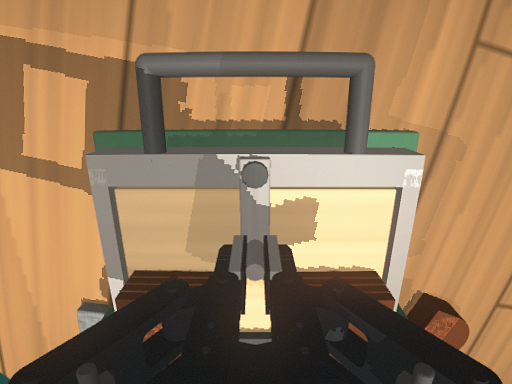

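Run:
```python
from h import *
gripper_to(.03,20)
p=get_ee_pos();move_straight([p[0],p[1],.26],v=.1)
move_to(S(0,.13,.30),[180,0,11.7])
f,c=snap("wrist","w7",(180,60,340,220),4);print(get_time_s(),get_contact_force())
for n,p in dict(pin=(0,.116,.131),pivot=(0,.158,.106),h0=(-.027,.09,.162),h1=(.027,.09,.162),bar=(0,.212,.096)).items():
    print(n,((proj(c,S(*p))[0]-[180,60]+.5)*4).round())
```

```text
11.3667 [-0.08864023 -0.14134521 -0.51502237]
pin [298. 499.]
pivot [298. 333.]
h0 [193. 630.]
h1 [403. 630.]
bar [297. 136.]
```

View pics/w7.png

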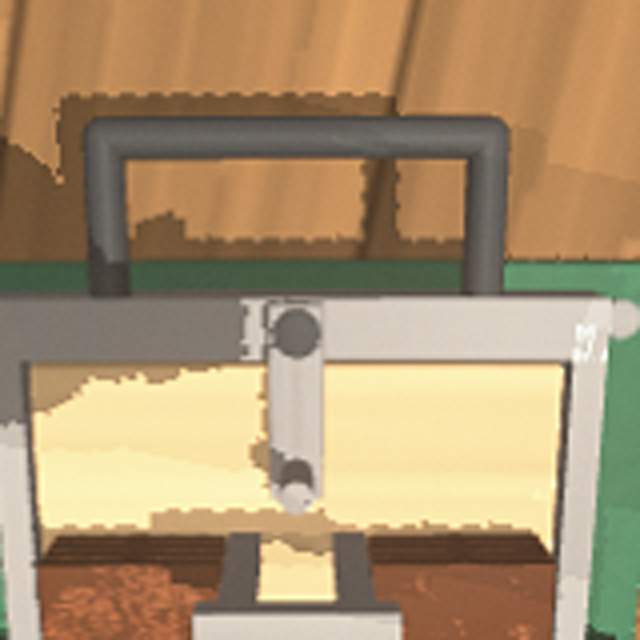

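Run:
```python
from h import *
gripper_to(.034,60)
move_to(S(0,.090,.22),[180,0,101.7])
dwell(.3);F0=np.array(get_contact_force())
move_straight(S(0,.090,.141),v=.06)
dwell(.2);print("down",np.array(get_contact_force())-F0)
gripper_to(0,60);dwell(.2);F=np.array(get_contact_force())-F0;print(get_grip_width(),F)
p0=np.array(get_ee_pos());z=p0[2]
for i in range(24):
    z+=.0005;move_straight([p0[0],p0[1],z],v=.01);dwell(.05)
    F=np.array(get_contact_force())-F0;print(i,round((z-p0[2])*1e3,1),F.round(1),round(get_ee_pos()[2]-p0[2],4))
    if F[2]<-12: break
dwell(.4);print("hold",(np.array(get_contact_force())-F0).round(1),np.array(get_ft_torque()).round(2))
fs,_=snap("side","s2",(190,130,330,250),5)
print(get_time_s())
```

```text
down [ 0.16457256 -0.52854117  0.00077379]
0.00888477334671422 [-0.16203044  3.76369984  1.71910939]
0 0.5 [ 0.3  1.6 -2. ] 0.0002
1 1.0 [ 0.2 -0.2 -4.5] 0.0007
2 1.5 [-0.2 -0.1 -3.2] 0.0015
3 2.0 [ 0.4 -0.5 -4. ] 0.002
4 2.5 [ 0.9  2.9 -5.9] 0.0023
5 3.0 [  1.    3.4 -11.8] 0.0024
6 3.5 [  1.8   3.3 -15.4] 0.0028
hold [  2.1   1.1 -18.3] [ 0.2  -0.3  -0.03]
18.1
```

Run:
```python
from h import *
p=np.array(get_ee_pos())
print(get_contact_force())
move_straight([p[0],p[1],p[2]-.0007],v=.01);dwell(.3);print(np.array(get_contact_force()).round(1))
move_straight([p[0],p[1],.1408],v=.02);dwell(.2);print(np.array(get_contact_force()).round(1))
gripper_to(.034,60)
move_straight([p[0],p[1],.27],v=.12)
fs,_=snap("side","s3",(190,130,330,250),5)
print(get_time_s())
```

```text
[  0.31047799   1.01330364 -18.8662323 ]
[-0.7  1.9 -9. ]
[ 0.7  0.6 -3.2]
20.7833
```

View pics/s3.png

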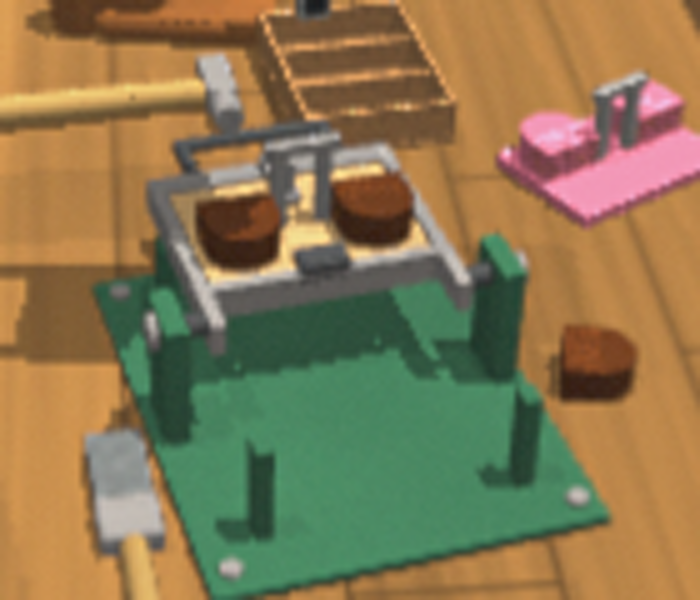

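View pics/s2.png

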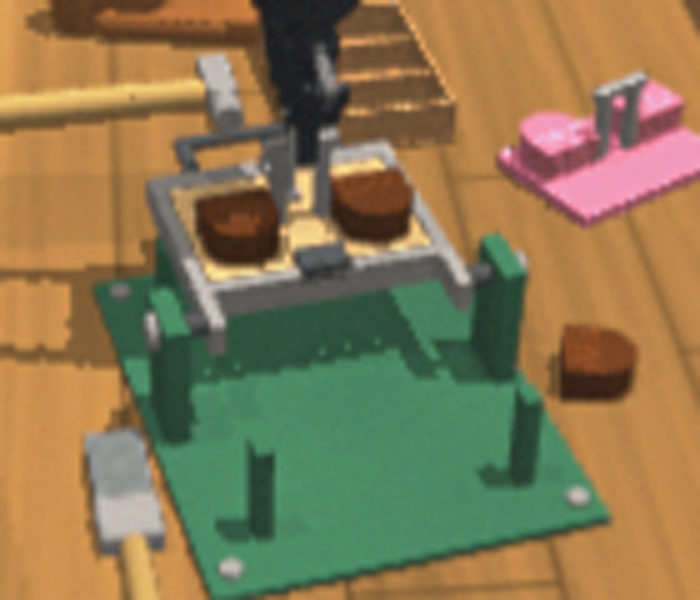

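Run:
```python
from h import *
gripper_to(.036,40)
move_to(S(0,.212,.20),[180,0,101.7])
dwell(.2);F0=np.array(get_contact_force())
move_straight(S(0,.212,.0715),v=.08)
dwell(.1);print("down",np.array(get_contact_force())-F0)
gripper_to(0,40);dwell(.2);F=np.array(get_contact_force())-F0;print(get_grip_width(),F)
f,c=snap("wrist","w8")
for th in range(3,16,3):
    t=np.radians(th);move_straight(S(0,.212*np.cos(t),.09+.212*np.sin(t)-.0187),v=.06)
    F=np.array(get_contact_force())-F0;print(th,F.round(1),round(get_grip_width(),4))
    if np.linalg.norm(F)>30:break
fs,_=snap("side","s4",(190,100,330,250),4)
print(get_time_s());np.save("F0.npy",F0)
```

```text
down [-0.10918433 -0.81480548 -0.50603604]
0.010601550873700306 [-1.64731245  4.72472674  3.73519262]
3 [ 0.3  5.2 -5.6] 0.0101
6 [ 0.1  6.2 -5.5] 0.0102
9 [ 0.1  5.9 -5.4] 0.0102
12 [-0.3  7.1 -3.4] 0.0107
15 [ 0.3  7.1 -4.7] 0.0105
25.9833
```

View pics/s4.png

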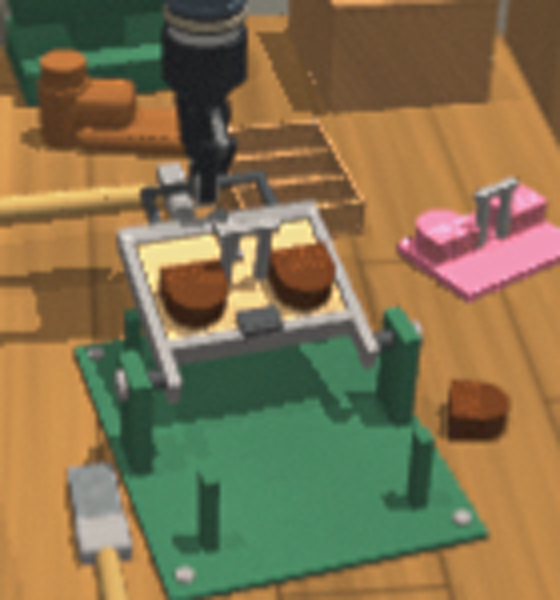

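View pics/w8.png

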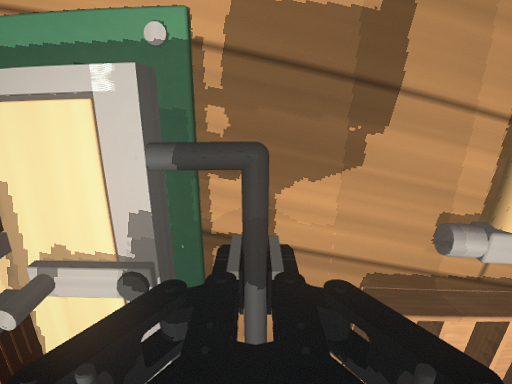

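Bar is centred between the pads and the cradle lifts cleanly with small forces. Continuing the arc.

Run:
```python
from h import *
F0=np.load("F0.npy")
for th in range(20,171,5):
    t=np.radians(th);move_straight(S(0,.212*np.cos(t),.09+.212*np.sin(t)-.0187),v=.08)
    F=np.array(get_contact_force())-F0
    if th%10==0: print(th,F.round(1),round(get_grip_width(),4))
    if np.linalg.norm(F)>32: print("STOP",th,F);break
    if th==90: snap("side","s5",(150,50,330,250),3)
fs,_=snap("side","s6",(190,100,330,250),4)
print(get_time_s())
```

```text
20 [-0.9  7.8 -2.9] 0.01
30 [-1.6 10.1 -0.4] 0.0105
40 [-1.8 12.4  3.8] 0.0104
50 [-4.6 13.8 10.6] 0.0102
60 [-6.8 14.  20.8] 0.0106
70 [-6.3  8.7 21.6] 0.0105
80 [-5.2  1.8 18.8] 0.0102
90 [-3.2 -2.4 12.3] 0.0106
100 [ 0.2 -3.3  5. ] 0.0103
110 [ 1.2 -3.4  5.3] 0.0103
120 [ 4.4 -3.5  0. ] 0.0107
130 [ 6.8 -1.7 -3. ] 0.0102
140 [ 6.8 -1.4 -4.2] 0.0103
150 [ 7.3 -1.3 -4.7] 0.0103
160 [ 7.6  0.1 -5.7] 0.0104
170 [ 8.4  1.3 -6.6] 0.0102
37.9667
```

View pics/s6.png

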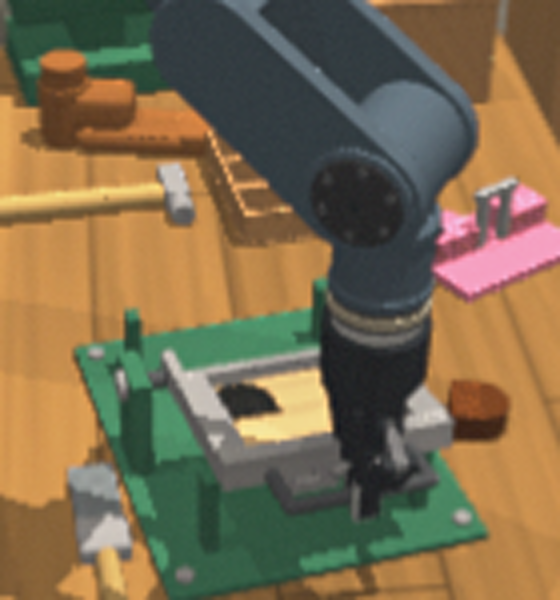

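Run:
```python
from h import *
F0=np.load("F0.npy")
for th in (173,176,178,179,180,181,182):
    t=np.radians(th);move_straight(S(0,.212*np.cos(t),.09+.212*np.sin(t)-.0187),v=.04)
    dwell(.1);F=np.array(get_contact_force())-F0
    print(th,F.round(1),get_ee_pos()[2])
    if F[2]>4: break
fs,_=snap("side","s7",(190,100,330,250),4)
print(get_time_s())
```

```text
173 [ 7.7  2.4 -6.5] 0.09430185204606767
176 [ 8.2  2.8 -6.6] 0.08324025798391643
178 [ 8.4  3.1 -7.7] 0.07579848784708801
179 [4.5 4.7 7.3] 0.07509327971176379
39.85
```

View pics/s7.png

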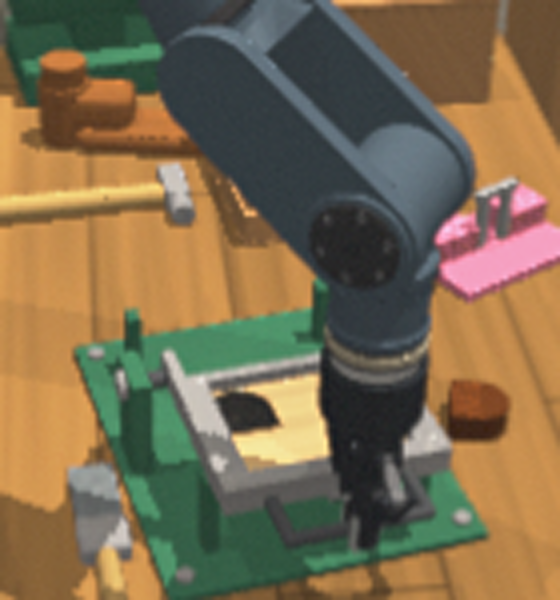

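Run:
```python
from h import *
p=np.array(get_ee_pos())
move_straight([p[0],p[1],p[2]-.001],v=.02);print(np.array(get_contact_force()).round(1))
gripper_to(.036,40);dwell(.2);print(np.array(get_contact_force()).round(1))
p=np.array(get_ee_pos());move_straight([p[0],p[1],.3],v=.12)
move_to(S(0,-.13,.34),[180,0,11.7])
f,c=snap("wrist","w9")
for n,p in dict(b0=(-.055,-.212,.09),b1=(.055,-.212,.09),b0up=(-.055,-.212,.105)).items(): print(n,proj(c,S(*p))[0].round(1))
fs,_=snap("side","s8",(190,100,330,250),4);snap("top","t8")
print(get_time_s())
```

```text
[ 1.5  4.4 13.3]
[-0.1  0.9  1.2]
b0 [216.6 214.2]
b1 [293.5 214.2]
b0up [215.3 218.3]
44.3333
```

View pics/w9.png

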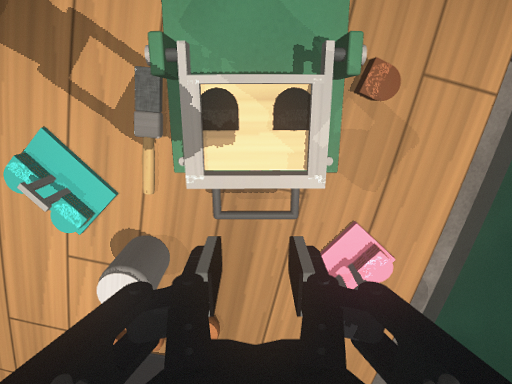

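View pics/s8.png

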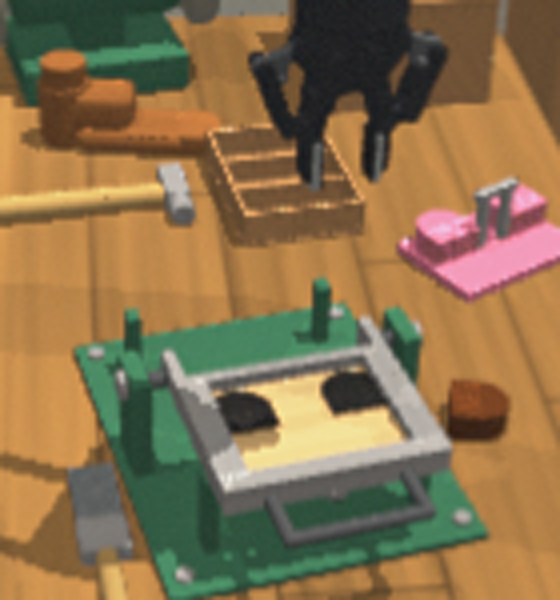

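Run:
```python
from h import *
move_to([.35,.35,.35],[180,0,40])
f,c=snap("top","t9",(60,70,440,310),2)
a=cv2.imread("pics/top0.png");d=cv2.absdiff(a,f).max(2);cv2.imwrite("pics/diff.png",cv2.resize(d[70:310,60:440],None,fx=2,fy=2));print(get_time_s(),get_contact_force())
```

```text
46.3583 [ 0.15153139 -0.04363668  0.39970524]
```

View pics/t9.png

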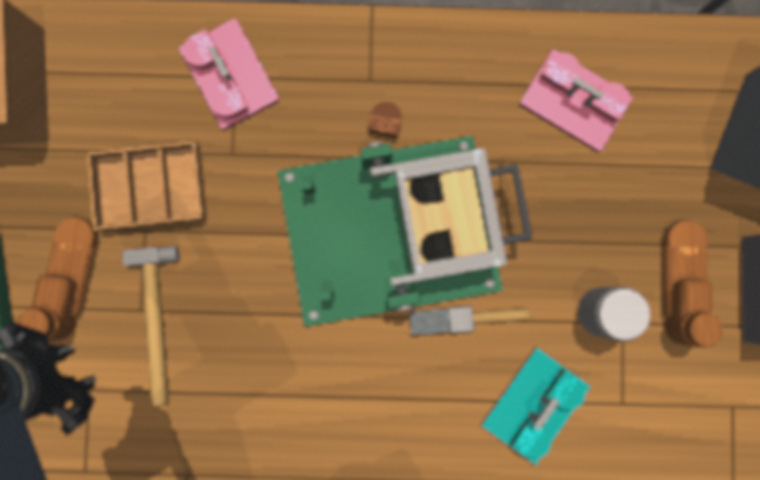

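View pics/diff.png

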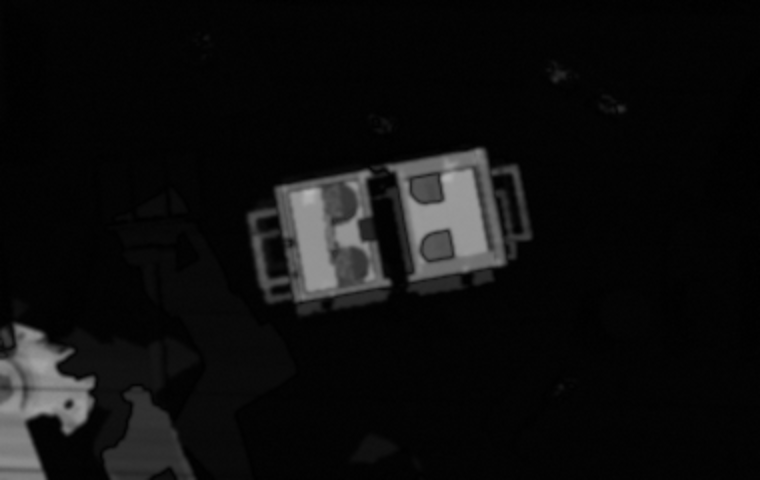

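The before/after difference shows that only the cradle and the arm with its shadows changed. No bystander moved, so I'm handing it in.

```bash
python3 -c "
from station import *
finish_job();print(get_time_s())"
```

```text
the job is handed in; nothing more can be done
the job is handed in; nothing more can be done
```

The cradle is turned over and resting upside down on the far side with the carrier still seated. The job was handed in at about 46 s of the 70 s allowed.

- **Latch:** I swung it home by its pin. A wrist picture before the turn showed pin and pivot where they should be when home.
- **Tug:** I lifted the carrier by its handle. It rose about 2.5 mm and then stopped. I aimed for 12 N, but the reading reached about 18–19 N while holding, above the 10–15 N firm tug and in the range where the cradle may start to lift. The pictures showed no visible lift.
- **Turn:** I carried the cradle over by its end bar in small steps, with readings of about 23 N at most, and lowered it onto its rest. The bar slid an estimated 3–4 mm in the fingers on the way. I then let go and backed off.

**Last checks:**
- The end bar lies where it should for a fully turned cradle, and the carrier looks flush in its seat, upside down.
- Comparing the overhead pictures from before and after, only the cradle and the arm with its shadows changed, so no bystander moved.
- The wrist force reads near zero, so the robot touches nothing.

I could not see the latch directly after the turn because it is underneath. That it is still home is inferred from the carrier still sitting in its seat.

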